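# Open the gold tester's measuring window

## Robot

A 6-joint arm with a two-finger parallel gripper is mounted at the origin on the work surface. World frame = base frame: x ahead of the robot, y to its left, z up, the work surface at z = 0. Lengths are in m, angles in rad, forces in N, time in s.
With the tool pointing down it reaches from about 0.4 to 0.825 m from the base axis. Payload 7 kg.
Tool frame: the origin (TCP) lies midway between the tips of the shut fingers; the grasp point (between the pads) lies hold_point_z behind it (hold_point_z is the distance from the TCP to the grasp point, in m); z points along the fingers, y is the line along which they close (so a half turn about z gives the same grasp; the last joint's range is limited). The gripper opens to 88 mm and grips with 3 to 60 N. Pads are 19 mm wide; open, the fingers measure 130 mm over their backs; the gripper's body (78 mm by 193 mm) begins 47 mm behind the grasp point.
Start: joints at [-1.02, 0.359, 0.012, 0, -1.224, -0.288], TCP at [0.175, -0.652, 0.227] pointing down, gripper open.
Joint ranges: [-3.07, 3.07], [-1.43, 2.12], [-1.02, 1.25], [-3.03, 1.67], [-3.05, -0], [-3.03, 3.03]. Speed limits (rad/s): [2.39, 2.39, 3.01, 3.14, 3.14, 3.14].

## Interface

Orientations are given as [roll, pitch, yaw] about the fixed x, y, z axes, in that order (R = Rz(yaw) Ry(pitch) Rx(roll)).
In Python, from station import * gives the robot as it stands.
- The arm moves only by the tool apply_moves, never from a script. Its argument "steps" is a list of rows, each an object with "translation": the shift along the world's x, y, z scaled (see below), a list of three; "rotation": the turn, a rotation vector about the world's x, y, z scaled (see below), a list of three. A call has exactly 10 rows; each row is the pose to reach, as a shift and turn from the pose commanded when the call began; what a row does not reach only later rows make up. The controller multiplies each number of a shift by 250 mm and each number of a turn by 30 degrees. A row lasts 1/12 s, in which the tool goes at most 41.7 mm and 7.16 degrees, less where a joint would pass 70% of its speed; a pose out of reach is approached as far as the arm can. A call with a number of a shift or a turn outside -1 to 1 is refused whole. A call with a gripper value outside its range is refused whole. "jaw" is the closure, from -1 (fully open) to 1 (shut), so that 0 is half open, set as the call begins (left out, the last holds). The fingers move at their own pace and stop on an object; "newtons" is the grip in N (left out, the last holds). Time passes only in rows, so rows that repeat a pose let the fingers close, or fill a call up. It gives the time, the measured TCP pose, the force, the opening and the grip force at its end, in the units of the state.
- get_state(): the state, without advancing time (a new reading comes with each control period).
- grab_frame(name): name is "side" or "top"; returns the picture (480x640x3 uint8, blue, green, red); there is no depth.
- camera_model(name): a dict with "fx", "fy", "cx", "cy" (pixels), "xyz" and "rotation" of the camera in the world. Camera axes: x right, y down, z forward; pixel columns grow to the right and rows downward; lengths in m; the calibration is good to about 2 mm. A picture is of the moment at which its call begins. camera_model takes no time and is no camera call.
- job_done(): hands the job in; it is judged then, once.
The state is a dict: "t": time; "q": joint angles; "qd": joint speeds; "joint_efforts": joint torques, N m; "eef_pos": TCP position; "ee_rot": TCP orientation; "force": force on the tool from outside, world axes, zero at the start; "moment": the same for the moment, N m; "width": finger opening in m; "gripper_force": force on a finger pad.
Only numpy, scipy, OpenCV 4.12 (cv2) and the standard library are available. Lean on these libraries where they do the work, as an engineer would, in place of code of your own. Each camera call takes 0.05 s, during which the arm holds its last target. There are 200 camera calls.

## Task

The next bangle is waiting to be tested: on the white gold tester, take the red knob and swing the flat cover about a quarter turn sideways around its screw, counter-clockwise seen from above, so that the round amber window is completely clear, then let go. Leave the blue-knobbed cover on the grey weighing scale as it is.

Things in the scene. Friction and masses are not known exactly. Their poses are not given: they have to be found in the camera images.
- window_cover (a joint): Angle (rad) of the tester's cover about its screw: 0 shut over the window, grows counter-clockwise from above, stop at 1.75, starts at 0 to 0.3. Stiff: about 1 N at the knob turns it, and it stays where left. A flat aluminium strap 119 x 44 mm, 4 mm thick, round ends, level just above the tester's top. The amber window, 30 mm wide, lies below it, 55 mm from the screw's axis.
- cover_knob (a point): Centre (half-way up) of the red round knob on the cover: 14 mm across, 30 mm tall, upright, fixed to the cover 75 mm from the screw's axis. The cover's upper face (106 mm above the table) is 15 mm below this point, the knob's top 15 mm above. Being round it can be gripped at any yaw.
- cover_screw (a point): Top of the dark pivot screw (18 mm across, 4 mm high) of the cover, on its vertical axis, 110 mm above the table. Axes are the tester's: cover shut, the knob lies along -x from here; at a quarter turn along -y. The tester is a fixed white box 280 x 190 mm, 100 mm tall, with a grey display block 30 mm higher along its far (+x) end, from 72 mm beyond the screw.
- level_knob (a point): Centre of the blue round knob (14 mm across, 30 mm tall) of a like cover over the bubble level of the grey weighing scale (fixed, 280 x 190 mm, 60 mm tall, square steel pan). A bystander that turns as easily: leave it. Tester and scale may change places.

How it is judged:
At the end, for the whole second after the job is handed in: The tester's cover stands swung at least 1.15 rad (66 degrees) from shut, anywhere up to its stop, and is at rest, so that the window is wholly clear (value of joint window_cover above 1.15 rad and velocity of joint window_cover between -0.05 and 0.05 rad/s); the robot touches nothing.
It fails at once if the blue knob of the scale's cover is moved more than 20 mm (distance of level_knob from where it was at the start of the episode above 0.02 m).
It also fails if it takes over 32 s, if anything falls off the work surface, if the arm or the gripper's body presses on something with over 40 N, if the wrist force passes 120 N, or if a joint passes its speed limit or range.

## Working session

There is one attempt and no reset: what is moved stays moved. The work goes in short steps, Python scripts to look and compute and a tool call to move; the robot and the scene stay as the last step left them, time stands still between calls to the robot, and variables do not carry over. Pictures are saved under pics/ and viewed, at most 10 in all, crops included, and the job is handed in when it is done.

Besides the shell and the picture viewer there is one more tool, called after "Request:" in YAML: its name, and indented under it one key for each argument. apply_moves: Moves the arm, as the interface text tells. Shifts and turns lie within -1 to 1; 1 stands for 250 mm of shift or 30 degrees of turn. Its arguments: {"type":"object","properties":{"steps":{"type":"array"},"jaw":{"type":"number"},"newtons":{"type":"number"}},"required":["steps"]}

```bash
mkdir -p pics; python3 - <<'E'
from station import *
import cv2
s=get_state();print(s)
for n in("side","top"):
    cv2.imwrite(f"pics/{n}0.png",grab_frame(n));print(camera_model(n))
try: print(hold_point_z)
except Exception as e: print(e)
E
```

```text
{'t': 0.0, 'q': array([-1.01991999e+00,  3.59392242e-01,  1.10811942e-02, -3.68600766e-04,
       -1.22410615e+00, -2.88076884e-01]), 'qd': array([ 3.74030778e-04, -5.82431492e-05,  6.86436182e-04,  4.73243032e-04,
        2.54765720e-03,  8.92982686e-04]), 'joint_efforts': array([ 1.60618525e-03, -5.82715952e+01,  2.93046838e+01,  6.99696645e+00,
        6.85940424e-03, -1.86377606e-04]), 'eef_pos': array([ 0.17519554, -0.65136587,  0.22562562]), 'ee_rot': array([ 3.13994012e+00, -1.28321043e-04, -2.87891862e+00]), 'force': array([-0.80097756, -0.26812468,  0.8860478 ]), 'moment': array([-0.01588052,  0.05656972, -0.02214645]), 'gripper_force': 0.0, 'width': 0.08747632318918347}
{'fx': 564.7567895726794, 'fy': 564.7567895726794, 'cx': 321.64311699267853, 'cy': 245.41979488865414, 'xyz': array([0.41402101, 0.56420592, 0.75330858]), 'rotation': array([-2.38439935,  0.01615191, -2.97215561])}
{'fx': 478.7012678062816, 'fy': 478.7012678062816, 'cx': 319.17198048820336, 'cy': 245.41469256800005, 'xyz': array([ 0.41816258, -0.00142339,  0.83734555]), 'rotation': array([-3.01837911,  0.01007678, -1.55438723])}
0.0188
```

View pics/top0.png

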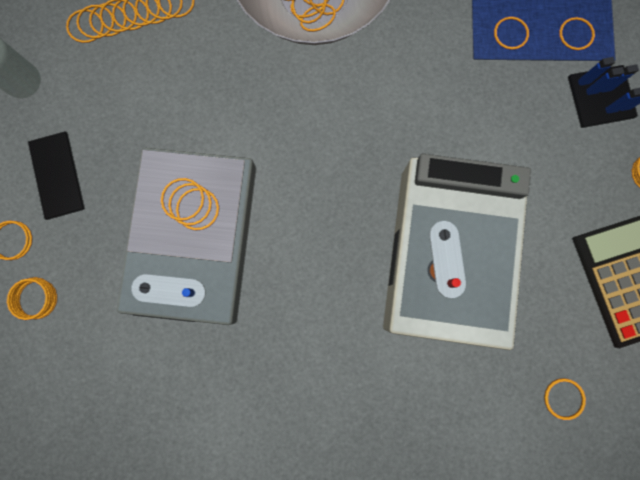

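View pics/side0.png

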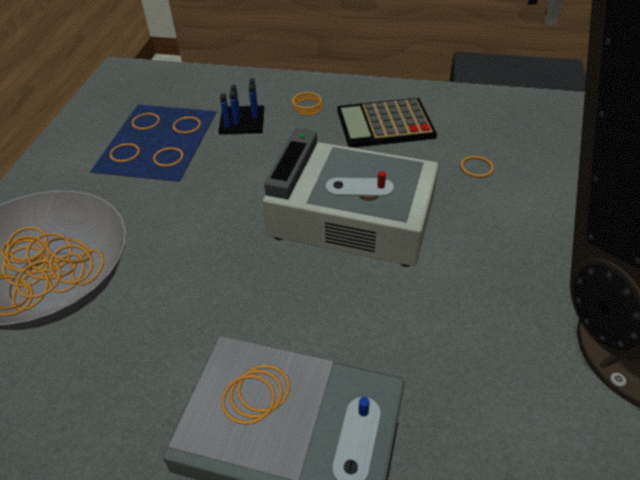

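The top view shows the tester on the right, with its screw at (444,235), red knob at (454,283), and the amber window peeking out on the left at (432,270). The scale is on the left, with its blue knob at (187,293). The side view has the screw at (338,185) and the red knob at (382,180).

```bash
cat > h.py <<'E'
from station import *
import cv2,numpy as np
from scipy.spatial.transform import Rotation as Ro
def ray(n,u,v):
    c=camera_model(n);R=Ro.from_euler('xyz',c['rotation']).as_matrix()
    return c['xyz'],R@np.array([(u-c['cx'])/c['fx'],(v-c['cy'])/c['fy'],1])
def onz(n,u,v,z):
    o,d=ray(n,u,v);return o+d*(z-o[2])/d[2]
def red(n,img,x0,x1,y0,y1):
    a=img[y0:y1,x0:x1].astype(int);m=(a[...,2]>130)&(a[...,1]<80)&(a[...,0]<80)
    v,u=np.nonzero(m);return u.mean()+x0,v.mean()+y0,m.sum()
E
python3 - <<'E'
from h import *
t=cv2.imread('pics/top0.png');s=cv2.imread('pics/side0.png')
a=red('top',t,400,500,220,320);b=red('side',s,340,420,160,210);print(a,b)
for z in(.121,.13):print(z,onz('top',*a[:2],z),onz('side',*b[:2],z))
print('screw',onz('top',444,235,.11),onz('side',338,185,.11))
for p in((417,157),(530,167),(514,348),(390,334)):print(onz('top',*p,.13 if p[1]<200 else .1))
cv2.imwrite('pics/c.png',np.hstack([cv2.resize(t[200:310,400:480],None,fx=4,fy=4,interpolation=2),cv2.resize(s[150:260,310:420],None,fx=4,fy=4,interpolation=2)]))
E
```

```text
(np.float64(450.4), np.float64(279.7857142857143), np.int64(70)) (np.float64(381.6470588235294), np.float64(172.8235294117647), np.int64(17))
0.121 [ 0.45809931 -0.18918531  0.121     ] [ 0.45060318 -0.21153677  0.121     ]
0.13 [ 0.45759755 -0.18682631  0.13      ] [ 0.45008249 -0.20049519  0.13      ]
screw [ 0.52707403 -0.18347393  0.11      ] [ 0.52306051 -0.18059596  0.11      ]
[ 0.64334626 -0.13938623  0.13      ]
[ 0.62999814 -0.30984385  0.13      ]
[ 0.35814643 -0.28843443  0.1       ]
[ 0.37574641 -0.10202313  0.1       ]
```

View pics/c.png

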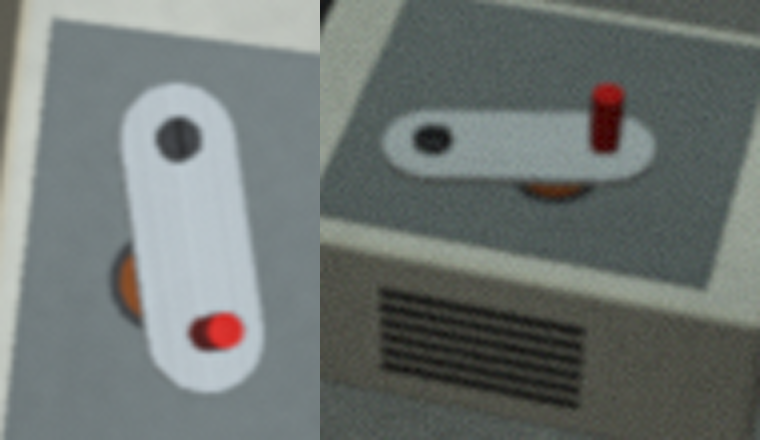

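The crop shows the knob's top face at (456.2,282.5) in the top view and (382,173) in the side view. The screw is at (444.5,234.5) and (338.2,184.7).

```bash
python3 - <<'E'
from h import *
k1,k2=onz('top',456.2,282.5,.136),onz('side',382,173,.136)
s1,s2=onz('top',444.5,234.5,.11),onz('side',338.2,184.7,.11)
print(k1,k2,s1,s2)
k=(k1+k2)/2;s=(s1+s2)/2
d=(k-s)[:2];print(k,s,np.hypot(*d),np.degrees(np.arctan2(d[1],d[0])))
# tester axis from left edge & bottom edge of box top
a=onz('top',390,334,.1)-onz('top',514,348,.1);print('box yaw',np.degrees(np.arctan2(a[1],a[0]))-90)
E
```

```text
[ 0.45344259 -0.19361901  0.136     ] [ 0.44909543 -0.1927536   0.136     ] [ 0.52785931 -0.18424957  0.11      ] [ 0.52283515 -0.18143984  0.11      ]
[ 0.45126901 -0.19318631  0.136     ] [ 0.52534723 -0.18284471  0.11      ] 0.07479660137098876 -172.05265536465797
box yaw -5.39357958244851
```

Request:
apply_moves:
  steps:
    - {"translation":[0.03,0.05,0],"rotation":[0,0,0]}
    - {"translation":[0.09,0.15,0],"rotation":[0,0,-0.03]}
    - {"translation":[0.16,0.26,0],"rotation":[0,0,-0.06]}
    - {"translation":[0.23,0.38,0],"rotation":[0,0,-0.1]}
    - {"translation":[0.3,0.5,0],"rotation":[0,0,-0.13]}
    - {"translation":[0.37,0.62,0],"rotation":[0,0,-0.16]}
    - {"translation":[0.44,0.73,0],"rotation":[0,0,-0.2]}
    - {"translation":[0.5,0.84,0],"rotation":[0,0,-0.23]}
    - {"translation":[0.54,0.9,0],"rotation":[0,0,-0.23]}
    - {"translation":[0.552,0.92,0],"rotation":[0,0,-0.23]}
  jaw: -1
  newtons: 15

```text
t: 0.93
eef_pos: [0.3144, -0.4193, 0.2268]
ee_rot: [3.142, 0.001, -2.997]
force: [-0.1, 0.1, 1.0]
width: 0.0879
gripper_force: 0.0
```

Request:
apply_moves:
  steps:
    - {"translation":[0.03,0.05,0],"rotation":[0,0,0]}
    - {"translation":[0.09,0.15,0],"rotation":[0,0,0]}
    - {"translation":[0.16,0.26,0],"rotation":[0,0,0]}
    - {"translation":[0.23,0.38,0],"rotation":[0,0,0]}
    - {"translation":[0.3,0.5,0],"rotation":[0,0,0]}
    - {"translation":[0.37,0.62,0],"rotation":[0,0,0]}
    - {"translation":[0.44,0.73,0],"rotation":[0,0,0]}
    - {"translation":[0.5,0.84,-0.05],"rotation":[0,0,0]}
    - {"translation":[0.54,0.9,-0.12],"rotation":[0,0,0]}
    - {"translation":[0.546,0.905,-0.16],"rotation":[0,0,0]}

```text
t: 1.77
eef_pos: [0.4507, -0.1932, 0.1852]
ee_rot: [3.141, -0.0, -2.997]
force: [-0.3, 0.5, 0.1]
width: 0.0879
gripper_force: 0.0
```

```bash
python3 - <<'E'
from h import *
print(get_state()['eef_pos'])
t=grab_frame('top');s=grab_frame('side')
cv2.imwrite('pics/d.png',np.hstack([cv2.resize(t[180:330,380:530],None,fx=2.6,fy=2.6,interpolation=2),cv2.resize(s[100:250,300:450],None,fx=2.6,fy=2.6,interpolation=2)]))
E
```

```text
[ 0.45065742 -0.19323662  0.18521674]
```

View pics/d.png

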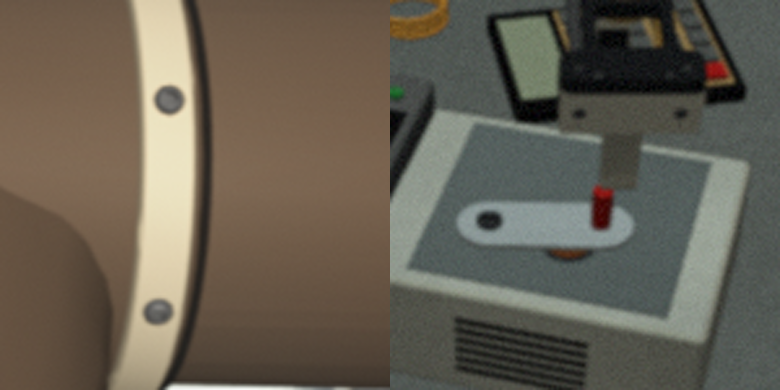

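```bash
python3 - <<'E'
from h import *
c=camera_model('side');R=Ro.from_euler('xyz',c['rotation']).as_matrix()
for w in(0,.044,.06,-.044,-.06):
    for z in (.185,.200):
        p=R.T@(np.array([.4507-w*.14,-.1932+w*.99,z])-c['xyz']);u=c['cx']+c['fx']*p[0]/p[2];v=c['cy']+c['fy']*p[1]/p[2]
        print(w,z,u,v,'crop',390+(u-300)*2.6,(v-100)*2.6)
E
```

```text
0 0.185 382.88385195411195 149.50033123156607 crop 605.4980150806911 128.70086120207176
0 0.2 383.46193338187953 142.0240203727373 crop 607.0010267928868 109.262452969117
0.044 0.185 384.140820972256 166.36970186777955 crop 608.7661345278656 172.56122485622686
0.044 0.2 384.7539911405031 158.84626850691407 crop 610.3603769653081 153.0002981179766
0.06 0.185 384.6190969067404 172.78848696807688 crop 610.0096519575251 189.2500661169999
0.06 0.2 385.2458891557458 165.25064974598232 crop 611.639311804939 169.65168933955403
-0.044 0.185 381.7060140551206 133.69295349937585 crop 602.4356365433135 87.6016790983772
-0.044 0.2 382.252150727061 126.27297219245999 crop 603.8555918903586 68.30972770039597
-0.06 0.185 381.2958854925163 128.1887520185108 crop 601.3693022805423 73.29075524812808
-0.06 0.2 381.83111100043845 120.79114701218698 crop 602.76088860114 54.056982231686156
```

The side view shows the finger about 4 mm further toward -x than computed, which agrees with the top camera's estimate. I'll use knob (0.4535,-0.1935) and screw (0.5278,-0.184), then descend and close.

Request:
apply_moves:
  steps:
    - {"translation":[0.012,0,-0.03],"rotation":[0,0,0]}
    - {"translation":[0.012,0,-0.07],"rotation":[0,0,0]}
    - {"translation":[0.012,0,-0.11],"rotation":[0,0,0]}
    - {"translation":[0.012,0,-0.15],"rotation":[0,0,0]}
    - {"translation":[0.012,0,-0.19],"rotation":[0,0,0]}
    - {"translation":[0.012,0,-0.23],"rotation":[0,0,0]}
    - {"translation":[0.012,0,-0.26],"rotation":[0,0,0]}
    - {"translation":[0.012,0,-0.28],"rotation":[0,0,0]}
    - {"translation":[0.012,0,-0.28],"rotation":[0,0,0]}
    - {"translation":[0.012,0,-0.28],"rotation":[0,0,0]}

```text
t: 2.7
eef_pos: [0.4528, -0.1956, 0.1164]
ee_rot: [-3.142, -0.0, -2.999]
force: [0.4, -0.5, -0.0]
width: 0.0877
gripper_force: 0.0
```

Request:
apply_moves:
  steps:
    - {"translation":[0,0,0],"rotation":[0,0,0]}
    - {"translation":[0,0,0],"rotation":[0,0,0]}
    - {"translation":[0,0,0],"rotation":[0,0,0]}
    - {"translation":[0,0,0],"rotation":[0,0,0]}
    - {"translation":[0,0,0],"rotation":[0,0,0]}
    - {"translation":[0,0,0],"rotation":[0,0,0]}
    - {"translation":[0,0,0],"rotation":[0,0,0]}
    - {"translation":[0,0,0],"rotation":[0,0,0]}
    - {"translation":[0,0,0],"rotation":[0,0,0]}
    - {"translation":[0,0,0],"rotation":[0,0,0]}
  jaw: 1
  newtons: 12

```text
t: 3.53
eef_pos: [0.4528, -0.1956, 0.1166]
ee_rot: [-3.142, 0.0, -2.999]
force: [-0.4, 0.6, 0.5]
width: 0.0262
gripper_force: 0.0
```

```bash
python3 - <<'E'
from h import *
s=get_state();print(s['eef_pos'],s['width'],s['gripper_force'],s['force'],s['q'])
S=np.array([.5278,-.184]);p=s['eef_pos'][:2];d=p-S;print(np.hypot(*d),np.degrees(np.arctan2(d[1],d[0])))
d=d/np.hypot(*d)*.075
for a in np.linspace(0,77,21):
    r=Ro.from_euler('z',a,degrees=True).as_matrix()[:2,:2]@d-d
    print(round(a,1),np.round(r/.25,3),round(a/30,2))
E
```

```text
[ 0.45282707 -0.19556008  0.11656217] 0.026216008374052323 0.0 [-0.38291058  0.61870618  0.50782133] [-8.28911447e-03  1.65248962e-01 -5.31771277e-01 -4.60874692e-07
 -8.73772294e-01 -1.42011370e+00]
0.07585891996880093 -171.23459256235506
0.0 [0. 0.] 0.0
3.8 [ 0.004 -0.02 ] 0.13
7.7 [ 0.009 -0.039] 0.26
11.6 [ 0.015 -0.058] 0.38
15.4 [ 0.023 -0.077] 0.51
19.2 [ 0.032 -0.095] 0.64
23.1 [ 0.042 -0.113] 0.77
27.0 [ 0.053 -0.129] 0.9
30.8 [ 0.065 -0.145] 1.03
34.6 [ 0.079 -0.16 ] 1.16
38.5 [ 0.093 -0.175] 1.28
42.4 [ 0.108 -0.188] 1.41
46.2 [ 0.124 -0.2  ] 1.54
50.1 [ 0.141 -0.211] 1.67
53.9 [ 0.159 -0.221] 1.8
57.8 [ 0.177 -0.229] 1.92
61.6 [ 0.196 -0.237] 2.05
65.4 [ 0.215 -0.243] 2.18
69.3 [ 0.234 -0.248] 2.31
73.2 [ 0.254 -0.251] 2.44
77.0 [ 0.274 -0.253] 2.57
```

Request:
apply_moves:
  steps:
    - {"translation":[0,0,0],"rotation":[0,0,0]}
    - {"translation":[0,0,0],"rotation":[0,0,0]}
    - {"translation":[0,0,0],"rotation":[0,0,0]}
    - {"translation":[0,0,0],"rotation":[0,0,0]}
    - {"translation":[0,0,0],"rotation":[0,0,0]}
    - {"translation":[0,0,0],"rotation":[0,0,0]}
    - {"translation":[0,0,0],"rotation":[0,0,0]}
    - {"translation":[0,0,0],"rotation":[0,0,0]}
    - {"translation":[0,0,0],"rotation":[0,0,0]}
    - {"translation":[0,0,0],"rotation":[0,0,0]}

```text
t: 4.37
eef_pos: [0.4528, -0.1955, 0.1166]
ee_rot: [3.142, -0.0, -2.999]
force: [-0.3, 1.3, -0.4]
width: 0.0135
gripper_force: 12.0
```

Request:
apply_moves:
  steps:
    - {"translation":[0.002,-0.01,0],"rotation":[0,0,0.06]}
    - {"translation":[0.004,-0.02,0],"rotation":[0,0,0.13]}
    - {"translation":[0.009,-0.039,0],"rotation":[0,0,0.26]}
    - {"translation":[0.015,-0.058,0],"rotation":[0,0,0.38]}
    - {"translation":[0.023,-0.077,0],"rotation":[0,0,0.51]}
    - {"translation":[0.032,-0.095,0],"rotation":[0,0,0.64]}
    - {"translation":[0.042,-0.113,0],"rotation":[0,0,0.77]}
    - {"translation":[0.048,-0.121,0],"rotation":[0,0,0.84]}
    - {"translation":[0.053,-0.129,0],"rotation":[0,0,0.9]}
    - {"translation":[0.053,-0.129,0],"rotation":[0,0,0.9]}

```text
t: 5.2
eef_pos: [0.4656, -0.2284, 0.1165]
ee_rot: [3.141, -0.001, -2.527]
force: [-2.4, -2.0, 2.1]
width: 0.0136
gripper_force: 12.0
```

Request:
apply_moves:
  steps:
    - {"translation":[0.006,-0.008,0],"rotation":[0,0,0.06]}
    - {"translation":[0.012,-0.016,0],"rotation":[0,0,0.13]}
    - {"translation":[0.026,-0.031,0],"rotation":[0,0,0.26]}
    - {"translation":[0.04,-0.046,0],"rotation":[0,0,0.38]}
    - {"translation":[0.055,-0.059,0],"rotation":[0,0,0.51]}
    - {"translation":[0.071,-0.071,0],"rotation":[0,0,0.64]}
    - {"translation":[0.088,-0.082,0],"rotation":[0,0,0.77]}
    - {"translation":[0.097,-0.087,0],"rotation":[0,0,0.84]}
    - {"translation":[0.106,-0.092,0],"rotation":[0,0,0.9]}
    - {"translation":[0.106,-0.092,0],"rotation":[0,0,0.9]}

```text
t: 6.03
eef_pos: [0.492, -0.2517, 0.1165]
ee_rot: [3.141, -0.002, -2.056]
force: [-3.5, -5.1, 1.1]
width: 0.014
gripper_force: 12.0
```

Request:
apply_moves:
  steps:
    - {"translation":[0.009,-0.004,0],"rotation":[0,0,0.06]}
    - {"translation":[0.018,-0.008,0],"rotation":[0,0,0.13]}
    - {"translation":[0.037,-0.016,0],"rotation":[0,0,0.25]}
    - {"translation":[0.056,-0.022,0],"rotation":[0,0,0.38]}
    - {"translation":[0.075,-0.027,0],"rotation":[0,0,0.51]}
    - {"translation":[0.095,-0.03,0],"rotation":[0,0,0.64]}
    - {"translation":[0.105,-0.031,0],"rotation":[0,0,0.7]}
    - {"translation":[0.115,-0.032,0],"rotation":[0,0,0.77]}
    - {"translation":[0.115,-0.032,0],"rotation":[0,0,0.77]}
    - {"translation":[0.115,-0.032,0],"rotation":[0,0,0.77]}

```text
t: 6.87
eef_pos: [0.5213, -0.2601, 0.1167]
ee_rot: [3.141, -0.002, -1.654]
force: [-1.5, -8.6, -1.1]
width: 0.0132
gripper_force: 12.0
```

Request:
apply_moves:
  steps:
    - {"translation":[0,0,0],"rotation":[0,0,0]}
    - {"translation":[0,0,0],"rotation":[0,0,0]}
    - {"translation":[0,0,0],"rotation":[0,0,0]}
    - {"translation":[0,0,0],"rotation":[0,0,0]}
    - {"translation":[0,0,0],"rotation":[0,0,0]}
    - {"translation":[0,0,0],"rotation":[0,0,0]}
    - {"translation":[0,0,0],"rotation":[0,0,0]}
    - {"translation":[0,0,0],"rotation":[0,0,0]}
    - {"translation":[0,0,0],"rotation":[0,0,0]}
    - {"translation":[0,0,0],"rotation":[0,0,0]}
  jaw: 0.1

```text
t: 7.7
eef_pos: [0.5213, -0.2588, 0.1165]
ee_rot: [3.142, 0.0, -1.654]
force: [-0.0, -0.1, -0.1]
width: 0.0395
gripper_force: 0.0
```

Request:
apply_moves:
  steps:
    - {"translation":[0,0,0.03],"rotation":[0,0,0]}
    - {"translation":[0,0,0.07],"rotation":[0,0,0]}
    - {"translation":[0,0,0.12],"rotation":[0,0,0]}
    - {"translation":[0,0,0.18],"rotation":[0,0,0]}
    - {"translation":[0,0,0.24],"rotation":[0,0,0]}
    - {"translation":[0,0,0.3],"rotation":[0,0,0]}
    - {"translation":[0,0,0.35],"rotation":[0,0,0]}
    - {"translation":[0,0,0.38],"rotation":[0,0,0]}
    - {"translation":[0,0,0.4],"rotation":[0,0,0]}
    - {"translation":[0,0,0.4],"rotation":[0,0,0]}

```text
t: 8.53
eef_pos: [0.5218, -0.259, 0.218]
ee_rot: [-3.139, -0.0, -1.654]
force: [-0.3, 0.0, -0.5]
width: 0.0394
gripper_force: 0.0
```

```bash
python3 - <<'E'
from h import *
s=get_state();print(s['eef_pos'],s['width'],s['force'])
cv2.imwrite('pics/e.png',grab_frame('side'))
E
```

```text
[ 0.52179872 -0.25899423  0.21803577] 0.0394187645624103 [-0.33894463  0.01253418 -0.53110195]
```

View pics/e.png

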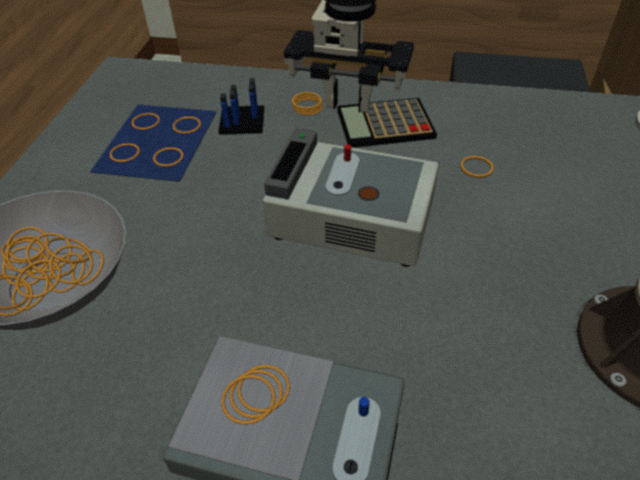

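The cover now stands a quarter turn away, with its knob at (347,153). The amber window at (369,193) is fully clear, the blue knob is still at (364,405), and the gripper is clear of everything.

```bash
python3 -c "
from station import *
print(job_done())"
```

```text
the job is handed in; nothing more can be done
None
```

I swung the tester's cover about a quarter turn counter-clockwise (roughly 90° from shut), leaving the amber window fully clear, then released the knob and handed the job in at about 8.6 s; the blue-knobbed cover was not touched.

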